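# Seat the pump coupling on its keyed spindle and shut the case

### The job

The brass drive coupling of the pump in the blue transit case has jumped off its key and stands proud. Slide back the case's clear cover, turn the coupling by its red pin under light pressure until it drops into its slot, press it gently down until its flange lies flat on the pump body, then slide the cover fully shut. Leave the other goods on the bench and in the case where they are.

Things in the scene. Friction and masses are not known exactly. Their poses are not given: they have to be found in the camera images.
- case: Blue open case, fixed, level, any place and yaw; outside 172 (x) by 288 (y) by 104 high, walls 6. Origin: centre of underside. +y runs along its long side from the pump bay to the accessory bay (holds a ring and a tub). Pump bay 160 by 160 inside, centred at x 0, y -58; in it a fixed aluminium pump body 116 square, top 62 above the bench, with a round well in its middle.
- cover (a joint): Slide of the cover, m: 0 = fully shut over the pump bay, 0.155 = fully back; grows along the case's +y. Starts shut or up to 0.03 open; drags 2.5 N, stays where left. Clear sheet with grey end bars, 160 (case x) by 170 (case y), 6 thick, top 110 above the bench; centred over the well when shut. The coupling clears it, seated or not.
- rib (a point): Middle of the top of the cover's orange push rib, at the middle of the cover (over the well when shut): 70 long (case x), 12 thick (case y), top 131 above the bench, 21 above the cover. Push it from either side with shut fingers.
- well (a point): Centre of the well's mouth, level with the pump body's top (62 above the bench); axes as the case's. Well about 53 across. Hidden at its bottom is the drive spindle with a straight slot across it, at an unknown angle (held by 0.7 N m). The tongue, 4 narrower than the slot, fits either way round: two seats half a turn apart; turning either way meets one within 2.8 rad.
- coupling: Loose oiled drive coupling, 0.3 to 0.42 kg, upright in the well. Origin: centre of the underside of its brass flange (84 across, 5 thick); x points to the pin. Steel hub below 52 across, 36 long, then a tongue 36 (x) by 10, 12 deep. Starts 11 proud. At the slot it falls about 5 onto a seal pad and turns no more; 3 to 8 N on the flange slowly takes it the last 6; it stays down.
- pin (a point): Middle of the top of the coupling's red crank pin: upright, round, polished, 14 across, standing 20 above the flange's top, its axis 32 from the coupling's axis. Pushed sideways with shut fingers it turns the coupling (about 1 N); it stops hard once the tongue is in the slot.
- carton_orange: Bystander: orange carton 80 by 80 by 100 high; origin under its centre.
- carton_brown: Bystander: brown carton 100 by 130 by 80 high; origin under its centre.
- carton_green: Bystander: white carton with green band, 120 by 90 by 60 high; origin under its centre.
- filter_can: Bystander: black can 76 across, 90 high; origin under its centre.
- wrench: Bystander: wrench lying flat on the bench.
- seal_ring: Bystander: black rubber ring 48 across, 10 high, on the floor of the accessory bay.
- bearing_box: Bystander: white round tub 44 across, 30 high, on the floor of the accessory bay.

How it is judged:
By the outcome, as a careful person would: the job done as asked, in the order asked, and still so for the second after the job is handed in, with the robot touching nothing.
It also fails if it takes over 61 s, if anything falls off the work surface, if the arm or the gripper's body presses on something with over 40 N, if the wrist force passes 120 N, or if a joint passes its speed limit or range.

### The arm

A 6-joint arm with a two-finger parallel gripper is mounted at the origin on the work surface. World frame = base frame: x ahead of the robot, y to its left, z up, the work surface at z = 0. Lengths are in m, angles in rad, forces in N, time in s.
With the tool pointing down it reaches from about 0.375 to 0.925 m from the base axis. Payload 5.7 kg.
Tool frame: the origin (TCP) lies on the mounting face of the last link; the fingertips stand 173 mm ahead of it and the grasp point (between the pads) lies 155 mm ahead of it (r.nose_length is the distance from the TCP to the fingertips, in m); x points along the fingers, y is the direction in which the jaws open and shut, and the axes are right-handed (so a half turn about x gives the same grasp; the last joint's range is limited). The gripper opens to 85 mm and grips with 20 to 120 N. Pads are 22 mm wide; open, the fingers measure 114 mm over their backs; the gripper's body (76 mm by 85 mm) begins 54 mm behind the grasp point. The pads swing forward as they close: fully open they stand 13 mm farther back than shut.
Start: joints at [-1.429, 0.359, 1.51, -0, 1.272, -0.115], TCP at [0.152, -0.58, 0.405] pointing down, gripper open.
Joint ranges: [-2.97, 2.97], [-1.01, 2.36], [0.21, 2.38], [-0.96, 4.11], [0.2, 2.71], [-2.98, 2.98]. Speed limits (rad/s): [2.39, 2.39, 3.14, 3.14, 3.14, 3.14].

### API

Orientations are given as a unit quaternion [w, x, y, z].
In Python, from plant import r gives the robot as it stands. The module is installed in compiled form; this text tells all that it offers.
- The arm moves only by the shell command python3 -m creep 'ROWS' [FORCE]. ROWS is JSON, one flat list of numbers, 7 for each row, row after row: the shift along the tool's x, y, z as a fraction of full scale, then the turn, a rotation vector about the tool's x, y, z as a fraction of full scale, then the closure, from 0 (fully open) to 1 (shut). A call has 1 to 10 rows; each row shifts and turns the commanded pose from where the row before left it, along the tool's axes as they then stand; what a row does not reach is not made up. Full scale, the value 1, is 2.5 cm for a shift and 6 degrees for a turn. A row lasts 1/12 s, in which the tool goes at most 41.7 mm and 7.16 degrees, less where a joint would pass 70% of its speed; a pose out of reach is approached as far as the arm can. A call with a number of a shift or a turn outside -1 to 1 is refused whole. A call with a gripper value outside its range is refused whole. The fingers move at their own pace and stop on an object; FORCE is the grip in N (left out, the last holds). Time passes only in rows, so rows that do not move let the fingers close. It gives the time, the measured TCP pose, the force and the opening at its end, in the units of the state.
- r.observe(): the state, without advancing time (a new reading comes with each control period).
- r.camera(name): name is "side" or "top" or "wrist"; returns (picture, depth): 420x560x3 uint8, red, green, blue; 420x560 float32, m along the optical axis (not along the pixel's ray), 0 where there is no reading.
- r.camera_params(name): a dict with "fx", "fy", "cx", "cy" (pixels), "view" (4x4, takes a point from world to camera coordinates); the wrist camera has in their place "T_tool_cam" (4x4, takes a point from camera to tool coordinates, whose origin is the TCP and whose axes are the tool frame's). Camera axes: x right, y down, z forward; pixel columns grow to the right and rows downward; lengths in m; the calibration is good to about 2 mm. A picture is of the moment at which its call begins: read the wrist's pose just before it. camera_params takes no time and is no camera call.
- r.hand_in(): hands the job in, once; it reports no verdict.
The state is a dict: "time_s": time; "q": joint angles; "qd": joint speeds; "effort": joint torques, N m; "tcp_pos": TCP position; "eef_rot": TCP orientation; "contact_force": force on the tool from outside, world axes, zero at the start; "moment": the same for the moment, N m; "gripper_width": finger opening in m.
Only numpy, scipy, OpenCV 4.12 (cv2) and the standard library are available. Lean on these libraries where they do the work, as an engineer would, in place of code of your own. Each camera call takes 0.05 s, during which the arm holds its last target.

## Working session

There is one attempt and no reset: what is moved stays moved. The work goes in short steps, Python scripts to look and compute and a shell command to move; the robot and the scene stay as the last step left them, time stands still between calls to the robot, and variables do not carry over. Pictures are saved under pics/ and viewed, and the job is handed in when it is done.

```bash
mkdir -p pics; ls; python3 - <<'E'
from plant import r
import cv2
s=r.observe();print(s['time_s'],s['tcp_pos'],s['eef_rot'],s['contact_force'],s['gripper_width'],r.nose_length)
for n in('top','side'):
    p,d=r.camera(n);cv2.imwrite(f'pics/{n}0.png',p[:,:,::-1]);print(n,r.camera_params(n))
    import numpy as np;np.save(f'{n}0.npy',d)
print(r.camera_params('wrist'))
E
```

```text
pics
0.0 [ 0.15234321 -0.5799408   0.40384508] [-0.08987    -0.70127392 -0.09121975  0.70129682] [ 0.31556415 -0.82477954 -0.14373831] 0.0853825484210544 0.1734
top {'fx': 450.0741461065577, 'fy': 450.0741461065577, 'cx': 276.50573395592215, 'cy': 214.95670342089656, 'view': array([[-0.00823642, -0.99969234,  0.0233965 , -0.00276136],
       [-0.99016391,  0.00488545, -0.13982694,  0.56110374],
       [ 0.13966962, -0.02431804, -0.98989951,  1.21519458],
       [ 0.        ,  0.        ,  0.        ,  1.        ]])}
side {'fx': 495.83105137121106, 'fy': 495.83105137121106, 'cx': 278.9120996596404, 'cy': 211.79110415288116, 'view': array([[ 0.95968846, -0.28083623, -0.01136094, -0.51598246],
       [-0.20714646, -0.67939524, -0.70392645,  0.19645593],
       [ 0.18996948,  0.67790347, -0.71018201,  1.6390034 ],
       [ 0.        ,  0.        ,  0.        ,  1.        ]])}
{'fx': 343.1628067937097, 'fy': 343.1628067937097, 'cx': 279.75023814937686, 'cy': 204.521615110227, 'T_tool_cam': array([[-1.81747462e-04, -2.65572865e-01,  9.64090774e-01,
         2.91532938e-02],
       [ 9.99999938e-01,  2.41110867e-04,  2.54934454e-04,
        -1.17570229e-04],
       [-3.00156436e-04,  9.64090761e-01,  2.65572805e-01,
        -6.71003393e-02],
       [ 0.00000000e+00,  0.00000000e+00,  0.00000000e+00,
         1.00000000e+00]])}
```

View pics/top0.png

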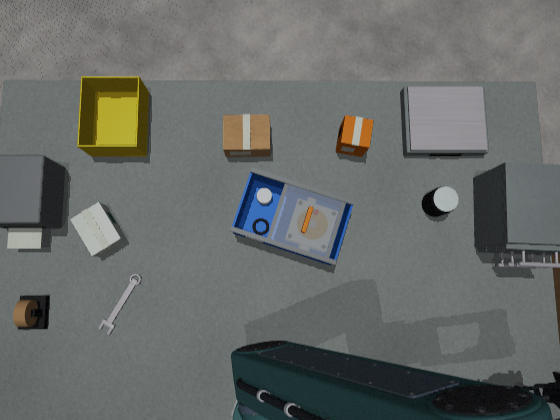

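View pics/side0.png

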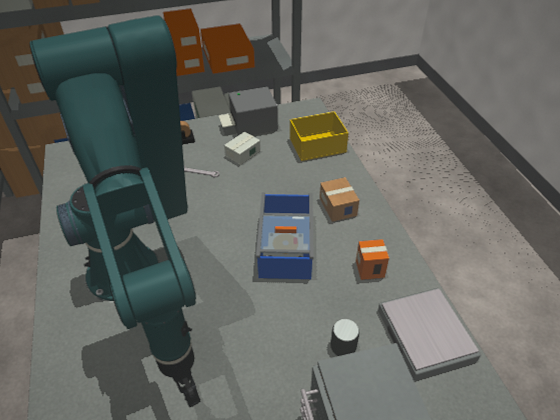

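The top view shows the case at about (293, 218), its cover over the pump bay and the orange rib near (308, 220). I'll enlarge it.

```bash
python3 - <<'E'
import cv2
p=cv2.imread('pics/top0.png')
cv2.imwrite('pics/top0c.png',cv2.resize(p[160:275,225:365],None,fx=5.2,fy=5.2,interpolation=cv2.INTER_CUBIC))
E
```

```text
(no output)
```

View pics/top0c.png

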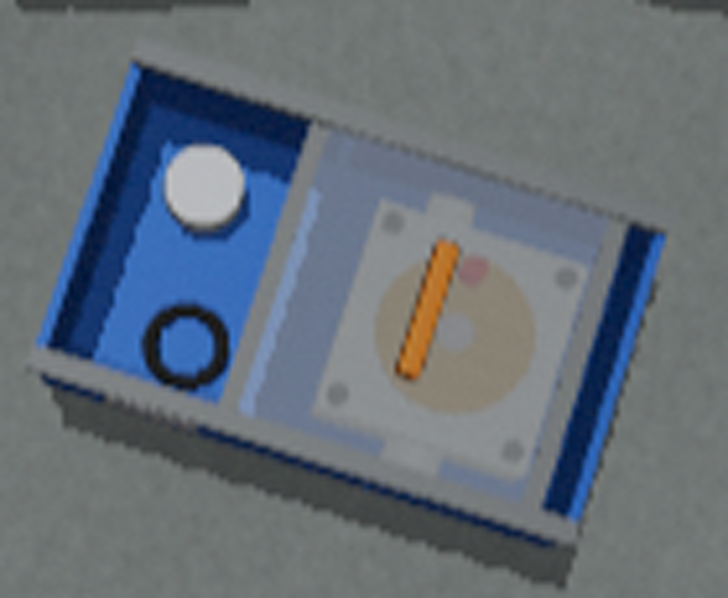

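```bash
cat > h.py <<'E'
import numpy as np
from plant import r
from scipy.spatial.transform import Rotation as R
def Rq(q): return R.from_quat([q[1],q[2],q[3],q[0]]).as_matrix()
def ray(name,u,v,s=None):
    c=r.camera_params(name); d=np.array([(u-c['cx'])/c['fx'],(v-c['cy'])/c['fy'],1.])
    if name=='wrist':
        s=s or r.observe(); T=c['T_tool_cam']; M=Rq(s['eef_rot'])
        return np.array(s['tcp_pos'])+M@T[:3,3], M@T[:3,:3]@d
    V=c['view']; return -V[:3,:3].T@V[:3,3], V[:3,:3].T@d
def atz(name,u,v,z,s=None):
    o,d=ray(name,u,v,s); return o+d*(z-o[2])/d[2]
E
python3 - <<'E'
from h import *
np.set_printoptions(precision=4,suppress=True)
d=np.load('top0.npy')
f=lambda x,y:((x+.5)/5.2+225-.5,(y+.5)/5.2+160-.5)
def P(x,y,z):
    u,v=f(x,y);o,dr=ray('top',u,v);dd=d[int(round(v)),int(round(u))];return atz('top',u,v,z),(o+dr*dd)[2]
for n,x,y,z in [('TL',135,62,.104),('TR',665,232,.104),('BR',577,525,.104),('BL',38,348,.104),('rib1',448,243,.131),('rib2',408,376,.131),('ribm',428,309,.131),('h1',393,222,.062),('h2',566,278,.062),('h3',513,452,.062),('h4',338,394,.062),('pin',473,269,.098),('disc',455,334,.078)]:
    print(n,*P(x,y,z))
h=np.mean([P(*a,.062)[0] for a in((393,222),(566,278),(513,452),(338,394))],0);print('well',h)
E
```

```text
TL [0.6697 0.0636 0.104 ] 0.10384113968449338
TR [ 0.5799 -0.2074  0.104 ] 0.10711667706334183
BR [ 0.4308 -0.1583  0.104 ] -0.0006311405495638134
BL [0.5219 0.1126 0.104 ] 0.11418653868092044
rib1 [ 0.5703 -0.0932  0.131 ] 0.13198904475080564
rib2 [ 0.5038 -0.0722  0.131 ] 1.281442534614266
ribm [ 0.5372 -0.0827  0.131 ] 0.12776788641376657
h1 [ 0.5928 -0.0713  0.062 ] 0.107306809356561
h2 [ 0.5624 -0.1624  0.062 ] 0.11402229244685613
h3 [ 0.4707 -0.1322  0.062 ] 0.10963178011493757
h4 [ 0.5016 -0.0411  0.062 ] 0.10922368023962203
pin [ 0.5621 -0.1092  0.098 ] 0.11083910536893482
disc [ 0.531  -0.1014  0.078 ] 0.11194750825377842
well [ 0.5319 -0.1018  0.062 ]
```

```bash
cat >> h.py <<'E'
np.set_printoptions(precision=4,suppress=True)
yaw=-0.32; ex=np.array([np.cos(yaw),np.sin(yaw),0]); ey=np.array([-np.sin(yaw),np.cos(yaw),0]); well=np.array([.5320,-.1021,.062])
def st():
    s=r.observe(); M=Rq(s['eef_rot']); tip=np.array(s['tcp_pos'])+M[:,0]*r.nose_length
    k=tip-well
    print('t',round(s['time_s'],2),'tip',tip,'case-rel-well',np.array([k@ex,k@ey,tip[2]]),'F',np.array(s['contact_force']),'Fcase',np.array([s['contact_force']@ex,s['contact_force']@ey]),'w',round(s['gripper_width'],4),'q6',round(s['q'][5],3))
    print('toolx',M[:,0],'y ang in case',round(np.degrees(np.arctan2(M[:,1]@ey,M[:,1]@ex)),2)); return s,M,tip
def to(cx,cy,z,yang=None):
    """units for shifting tip to case-rel-well cx,cy, height z; yang: wanted angle deg of tool y in case"""
    s,M,tip=st(); t=well+cx*ex+cy*ey; t[2]=z
    print('shift mm (tool xyz):',M.T@(t-tip)*1000,'in units',M.T@(t-tip)/.025)
    if yang is not None:
        a=np.radians(yang); y=np.cos(a)*ex+np.sin(a)*ey; x=np.array([0,0,-1.]); N=np.c_[x,y,np.cross(x,y)]
        rv=R.from_matrix(M.T@N).as_rotvec(); tcp=t-N[:,0]*r.nose_length
        print('tcp shift units (tool now):',M.T@(tcp-np.array(s['tcp_pos']))/.025,'rot units',np.degrees(rv)/6)
E
python3 - <<'E'
from h import *
to(0,-.015,.2,0);to(0,-.015,.2,-90);to(0,-.015,.2,90);
E
```

```text
t 0.1 tip [ 0.1523 -0.5797  0.2305] case-rel-well [-0.2102 -0.5728  0.2305] F [-0.2764  0.0273  0.225 ] Fcase [-0.271 -0.061] w 0.0854 q6 -0.115
toolx [-0.0002  0.0017 -1.    ] y ang in case -56.95
shift mm (tool xyz): [  31.2138 -352.9053 -480.3762] in units [  1.2486 -14.1162 -19.215 ]
tcp shift units (tool now): [  1.2486 -14.1279 -19.2164] rot units [-9.4921 -0.0097  0.0138]
t 0.1 tip [ 0.1523 -0.5797  0.2305] case-rel-well [-0.2102 -0.5728  0.2305] F [-0.2764  0.0273  0.225 ] Fcase [-0.271 -0.061] w 0.0854 q6 -0.115
toolx [-0.0002  0.0017 -1.    ] y ang in case -56.95
shift mm (tool xyz): [  31.2138 -352.9053 -480.3762] in units [  1.2486 -14.1162 -19.215 ]
tcp shift units (tool now): [  1.2486 -14.1279 -19.2164] rot units [5.5078 0.0028 0.0162]
t 0.1 tip [ 0.1523 -0.5797  0.2305] case-rel-well [-0.2102 -0.5728  0.2305] F [-0.2764  0.0273  0.225 ] Fcase [-0.271 -0.061] w 0.0854 q6 -0.115
toolx [-0.0002  0.0017 -1.    ] y ang in case -56.95
shift mm (tool xyz): [  31.2138 -352.9053 -480.3762] in units [  1.2486 -14.1162 -19.215 ]
tcp shift units (tool now): [  1.2486 -14.1279 -19.2164] rot units [-24.4921  -0.0213   0.0037]
```

```bash
python3 -m creep '[0,-0.7,-0.96,0,0,0,1, 0,-0.7,-0.96,0,0,0,1, 0,-0.7,-0.96,0,0,0,1, 0,-0.7,-0.96,0,0,0,1, 0,-0.7,-0.96,0,0,0,1, 0,-0.7,-0.96,0,0,0,1, 0,-0.7,-0.96,0,0,0,1, 0,-0.7,-0.96,0,0,0,1, 0,-0.7,-0.96,0,0,0,1, 0,-0.7,-0.96,0,0,0,1]' 20
python3 -m creep '[0,-0.7,-0.96,0,0,0,1, 0,-0.7,-0.96,0,0,0,1, 0,-0.7,-0.96,0,0,0,1, 0,-0.7,-0.96,0,0,0,1, 0,-0.7,-0.96,0,0,0,1, 0,-0.7,-0.96,0,0,0,1, 0,-0.7,-0.96,0,0,0,1, 0,-0.7,-0.96,0,0,0,1, 0,-0.7,-0.96,0,0,0,1, 0,-0.7,-0.96,0,0,0,1]'
python3 -m creep '[0,0,0,-0.95,0,0,1, 0,0,0,-0.95,0,0,1, 0,0,0,-0.95,0,0,1, 0,0,0,-0.95,0,0,1, 0,0,0,-0.95,0,0,1, 0,0,0,-0.95,0,0,1, 0,0,0,-0.95,0,0,1, 0,0,0,-0.95,0,0,1, 0,0,0,-0.95,0,0,1, 0,0,0,-0.95,0,0,1]'
python3 - <<'E'
from h import *
to(0,-.015,.117,0)
import cv2
p,d=r.camera('wrist');cv2.imwrite('pics/w1.png',p[:,:,::-1])
E
```

```text
time_s: 0.93
tcp_pos: [0.3406, -0.3487, 0.4044]
eef_rot: [-0.09, -0.701, -0.091, 0.701]
contact_force: [0.3, 0.3, 1.0]
gripper_width: -0.0001
time_s: 1.77
tcp_pos: [0.5283, -0.1185, 0.4044]
eef_rot: [-0.09, -0.701, -0.091, 0.702]
contact_force: [0.5, -0.8, 0.5]
gripper_width: -0.0001
time_s: 2.6
tcp_pos: [0.5275, -0.1198, 0.4043]
eef_rot: [-0.415, -0.572, -0.416, 0.572]
contact_force: [-0.3, 0.6, -0.0]
gripper_width: -0.0004
t 2.6 tip [ 0.5274 -0.1197  0.2309] case-rel-well [ 0.0011 -0.0182  0.2309] F [-0.3182  0.6399 -0.0191] Fcase [-0.5034  0.5073] w -0.0004 q6 -0.037
toolx [-0.0009  0.0004 -1.    ] y ang in case 0.33
shift mm (tool xyz): [113.8886  -0.9995  -3.1596] in units [ 4.5555 -0.04   -0.1264]
tcp shift units (tool now): [ 4.5555 -0.047  -0.1272] rot units [ 0.0551 -0.0011  0.0097]
```

View pics/w1.png

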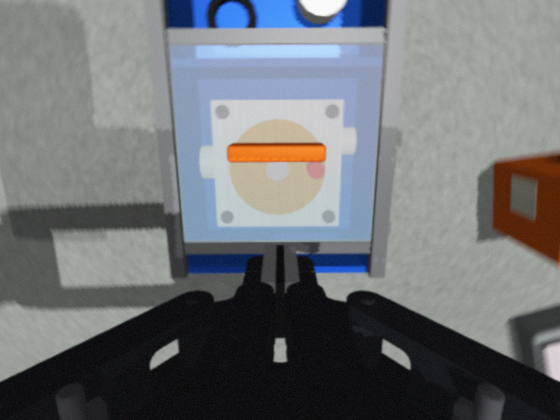

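The wrist view has the rib top at about (277,150), the pin near (316,170) and the pump holes at (222,112), (333,111), (227,217) and (328,216). I'll check these against the top-camera estimates.

```bash
python3 - <<'E'
from h import *
s=r.observe()
def c(p): k=p-well; return np.array([k@ex,k@ey])
print('rib',c(atz('wrist',277,150,.131,s)),'pin',c(atz('wrist',316,169,.098,s)))
print('hub hole',c(atz('wrist',277,172,.078,s)))
h=[atz('wrist',u,v,.062,s) for u,v in((222,112),(333,111),(227,217),(328,216))]
print('well',c(np.mean(h,0)),[c(x) for x in h])
E
```

```text
rib [-0.0015  0.0217] pin [0.0302 0.0031]
hub hole [-0.0017 -0.0033]
well [-0.0014 -0.0007] [array([-0.0508,  0.0467]), array([0.047 , 0.0487]), array([-0.0492, -0.0502]), array([ 0.0473, -0.048 ])]
```

```bash
python3 -m creep '[0.8,0,0,0,0,0,1, 0.9,0,0,0,0,0,1, 0.9,0,0,0,0,0,1, 0.8,0,0,0,0,0,1, 0.6,0,0,0,0,0,1, 0.4,0,0,0,0,0,1, 0.1,0,0,0,0,0,1, 0,0,0,0,0,0,1]'
python3 -m creep '[0,0,-0.3,0,0,0,1, 0,0,-0.3,0,0,0,1, 0,0,-0.3,0,0,0,1, 0,0,-0.2,0,0,0,1]'
python3 -c "
from h import *
st()"
```

```text
time_s: 3.32
tcp_pos: [0.5276, -0.1198, 0.2916]
eef_rot: [-0.413, -0.573, -0.414, 0.574]
contact_force: [0.5, 0.2, 0.5]
gripper_width: 0.0
time_s: 3.65
tcp_pos: [0.5371, -0.0931, 0.2932]
eef_rot: [0.415, 0.573, 0.414, -0.573]
contact_force: [-0.6, -2.1, 2.9]
gripper_width: 0.0001
t 3.65 tip [ 0.5375 -0.0933  0.1198] case-rel-well [0.0024 0.0101 0.1198] F [-0.5936 -2.0989  2.8709] Fcase [ 0.0968 -2.1791] w 0.0001 q6 0.021
toolx [ 0.002  -0.0011 -1.    ] y ang in case 0.09
```

```bash
python3 -m creep '[0,0,-0.4,0,0,0,1, 0,0,-0.48,0,0,0,1, 0,0,-0.48,0,0,0,1, 0,0,-0.48,0,0,0,1, 0,0,-0.48,0,0,0,1, 0,0,-0.48,0,0,0,1, 0,0,-0.48,0,0,0,1, 0,0,-0.48,0,0,0,1, 0,0,-0.48,0,0,0,1, 0,0,-0.3,0,0,0,1]'
python3 -c "
from h import *
st()"
```

```text
time_s: 4.48
tcp_pos: [0.5724, 0.0156, 0.2921]
eef_rot: [0.414, 0.573, 0.414, -0.573]
contact_force: [0.9, -3.3, 1.1]
gripper_width: -0.0001
t 4.48 tip [0.5724 0.0157 0.1187] case-rel-well [0.0013 0.1245 0.1187] F [ 0.863  -3.2889  1.0696] Fcase [ 1.8538 -2.8505] w -0.0001 q6 0.225
toolx [-0.      0.0005 -1.    ] y ang in case 0.08
```

```bash
python3 -m creep '[0,0,-0.14,0,0,0,1, 0,0,-0.14,0,0,0,1, 0,0,-0.12,0,0,0,1]'
python3 -m creep '[0,0,-0.08,0,0,0,1, 0,0,-0.08,0,0,0,1]'
python3 -c "
from h import *
st()"
```

```text
time_s: 4.73
tcp_pos: [0.575, 0.0237, 0.2921]
eef_rot: [-0.414, -0.573, -0.414, 0.573]
contact_force: [0.6, -3.2, 1.6]
gripper_width: -0.0
time_s: 4.9
tcp_pos: [0.5762, 0.0272, 0.2921]
eef_rot: [-0.414, -0.573, -0.414, 0.573]
contact_force: [0.1, -2.6, -0.4]
gripper_width: 0.0
t 4.9 tip [0.5761 0.0272 0.1187] case-rel-well [0.0012 0.1366 0.1187] F [ 0.0746 -2.5803 -0.3751] Fcase [ 0.8825 -2.4259] w 0.0 q6 0.247
toolx [-0.0007  0.0001 -1.    ] y ang in case 0.02
```

```bash
python3 -m creep '[0,0,-0.06,0,0,0,1, 0,0,-0.06,0,0,0,1]'
python3 -m creep '[0,0,-0.05,0,0,0,1, 0,0,-0.05,0,0,0,1]'
python3 -c "
from h import *
st()"
```

```text
time_s: 5.07
tcp_pos: [0.5768, 0.0292, 0.2921]
eef_rot: [-0.415, -0.572, -0.414, 0.574]
contact_force: [-2.0, -12.9, 2.6]
gripper_width: 0.0004
time_s: 5.23
tcp_pos: [0.5771, 0.0299, 0.2921]
eef_rot: [-0.416, -0.571, -0.414, 0.575]
contact_force: [-4.5, -20.5, 4.1]
gripper_width: -0.0
t 5.23 tip [0.5766 0.0288 0.1187] case-rel-well [0.0011 0.1383 0.1187] F [ -4.4652 -20.4829   4.1347] Fcase [  2.2047 -20.8477] w -0.0 q6 0.256
toolx [-0.0033 -0.0062 -1.    ] y ang in case 0.13
```

```bash
python3 -m creep '[0,0,0.4,0,0,0,1, -0.8,0,0.3,0,0,0,1, -0.9,0,0.3,0,0,0,1, -0.9,0,0.8,0,0,0,1, -0.2,0,0.9,0,0,0,1, 0,0,0.9,0,0,0,1, 0,0,0.9,0,0,0,1, 0,0,0.9,0,0,0,1, 0,0,0.8,0,0,0,1, 0,0,0.4,0,0,0,1]'
python3 - <<'E'
from h import *
import cv2
s,_,_=st()
p,d=r.camera('wrist');cv2.imwrite('pics/w2.png',p[:,:,::-1])
E
```

```text
time_s: 6.07
tcp_pos: [0.5254, -0.1256, 0.362]
eef_rot: [-0.413, -0.573, -0.414, 0.573]
contact_force: [0.4, 0.7, -0.2]
gripper_width: 0.0
t 6.07 tip [ 0.5253 -0.1254  0.1886] case-rel-well [ 0.0009 -0.0242  0.1886] F [ 0.3907  0.7149 -0.199 ] Fcase [0.146  0.8015] w 0.0 q6 -0.042
toolx [-0.0007  0.0009 -1.    ] y ang in case -0.05
```

View pics/w2.png

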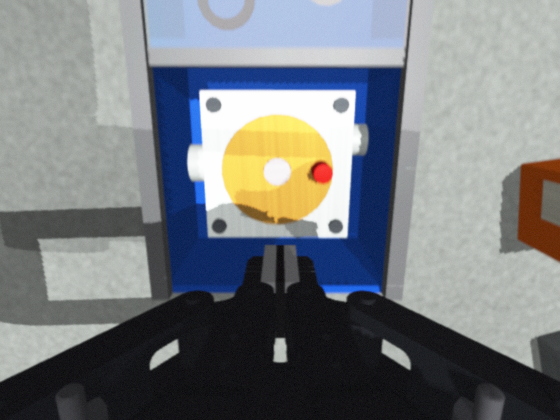

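The cover is back and the bay is open. The pin top is at (322,172), the hub centre at (277,171), and the holes are at (213,105), (341,105), (219,227) and (336,227).

```bash
python3 - <<'E'
from h import *
s=r.observe()
def c(p): k=p-well; return np.array([k@ex,k@ey])
print('pin',c(atz('wrist',322,172,.098,s)),'hub',c(atz('wrist',277,171,.078,s)))
h=[atz('wrist',u,v,.062,s) for u,v in((213,105),(341,105),(219,227),(336,227))]
print('well',c(np.mean(h,0)))
h=[c(atz('wrist',u,v,.078,s)) for u,v in((222,168),(332,168),(277,114),(277,223))]
print('flange L R T B',h)
E
```

```text
pin [0.0302 0.0008] hub [-0.0011 -0.002 ]
well [-0.001 -0.003]
flange L R T B [array([-0.0423,  0.0003]), array([0.0401, 0.0003]), array([-0.001 ,  0.0394]), array([-0.0012, -0.043 ])]
```

```bash
python3 -m creep '[0,0.6,0.15,0,0,0,1, 0,0.6,0.15,0,0,0,1, 0.7,0,0,0,0,0,1, 0.9,0,0,0,0,0,1, 0.8,0,0,0,0,0,1, 0.7,0,0,0,0,0,1, 0.5,0,0,0,0,0,1, 0.4,0,0,-0.4,0,0,1, 0.17,0,0,-0.4,0,0,1, 0,0,0,0,0,0,1]'
python3 - <<'E'
from h import *
import cv2
s,_,_=st()
p,d=r.camera('wrist');cv2.imwrite('pics/w3.png',p[:,:,::-1]);np.save('w3.npy',d)
E
```

```text
time_s: 6.95
tcp_pos: [0.5521, -0.1395, 0.2565]
eef_rot: [-0.437, -0.555, -0.439, 0.555]
contact_force: [-0.4, 0.4, -0.1]
gripper_width: -0.0002
t 6.95 tip [ 0.5517 -0.1391  0.0831] case-rel-well [ 0.0303 -0.0289  0.0831] F [-0.3786  0.3599 -0.1189] Fcase [-0.4726  0.2225] w -0.0002 q6 -0.136
toolx [-0.0026  0.0022 -1.    ] y ang in case 4.93
```

View pics/w3.png

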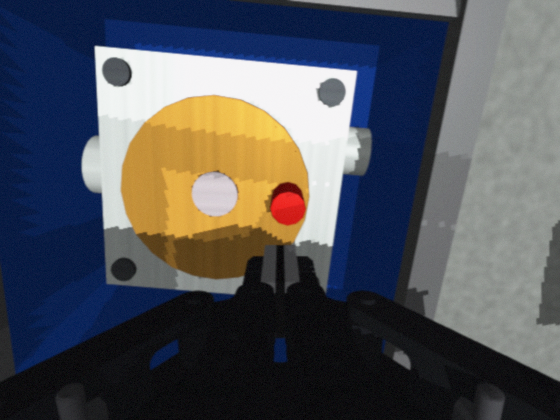

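```bash
cat > m.py <<'E'
from h import *
import cv2,sys
C=well-.001*ex-.0015*ey
s=r.observe(); p,d=r.camera('wrist')
q=p.astype(int); m=((q[...,0]>150)&(q[...,1]<60)&(q[...,2]<60)).astype(np.uint8)
n,l,stt,cen=cv2.connectedComponentsWithStats(m)
i=1+np.argmax(stt[1:,4]); mm=(l==i); dep=np.median(d[mm&(d>0)])
z=None
u,v=cen[i]; o,dr=ray('wrist',u,v,s); P=o+dr*dep; k=P-C
# flange height: points at yellow
y=(q[...,0]>120)&(q[...,0]-q[...,2]>70)&(q[...,1]>70)&(d>0)
vv,uu=np.nonzero(y); H=[]
for a in range(0,len(vv),max(1,len(vv)//300)):
    o2,d2=ray('wrist',uu[a],vv[a],s); H.append((o2+d2*d[vv[a],uu[a]])[2])
M=Rq(s['eef_rot']); tip=np.array(s['tcp_pos'])+M[:,0]*r.nose_length; t=tip-C
F=np.array(s['contact_force'])
a=np.degrees(np.arctan2(M[:,1]@ey,M[:,1]@ex))
print('t %.2f px %.0f %.0f pin z %.4f r %.4f ang %.1f | flange z %.4f n%d | tip r-dir(y) %.4f tang %.4f z %.4f a %.1f | F tool y %.1f z %.1f up %.1f q6 %.2f'%(s['time_s'],u,v,P[2],np.hypot(k@ex,k@ey),np.degrees(np.arctan2(k@ey,k@ex)),np.median(H),len(vv),t@M[:,1],-t@M[:,2],tip[2],a,F@M[:,1],F@M[:,2],F[2],s['q'][5]))
if len(sys.argv)>1: cv2.imwrite('pics/'+sys.argv[1],p[:,:,::-1])
E
python3 m.py
python3 -m creep '[0,0.04,-0.2,0,0,0,1, 0,0.04,-0.15,0,0,0,1, 0,0,-0.06,0,0,0,1]'
python3 m.py
```

```text
t 7.00 px 286 207 pin z 0.0996 r 0.0318 ang 6.2 | flange z 0.0797 n19567 | tip r-dir(y) 0.0294 tang -0.0302 z 0.0839 a 4.8 | F tool y -0.2 z -0.1 up 0.3 q6 -0.13
time_s: 7.3
tcp_pos: [0.5574, -0.1305, 0.2585]
eef_rot: [0.438, 0.556, 0.437, -0.555]
contact_force: [0.3, -0.8, 1.1]
gripper_width: -0.0
t 7.30 px 278 229 pin z 0.0996 r 0.0318 ang 7.0 | flange z 0.0795 n15964 | tip r-dir(y) 0.0327 tang -0.0202 z 0.0851 a 4.8 | F tool y 0.5 z 0.7 up 1.1 q6 -0.12
```

```bash
python3 -m creep '[0,0.03,-0.08,-0.4,0,0,1, 0,0.03,-0.06,-0.4,0,0,1, 0,0.03,-0.06,-0.4,0,0,1]'; python3 m.py
python3 -m creep '[0,0.03,-0.056,-0.42,0,0,1, 0,0.03,-0.056,-0.42,0,0,1, 0,0.03,-0.056,-0.42,0,0,1]'; python3 m.py m1.png
```

```text
time_s: 7.6
tcp_pos: [0.5601, -0.1266, 0.2583]
eef_rot: [0.472, 0.526, 0.472, -0.526]
contact_force: [-0.5, -1.0, -0.3]
gripper_width: 0.0002
t 7.60 px 282 233 pin z 0.0996 r 0.0327 ang 11.7 | flange z 0.0794 n15943 | tip r-dir(y) 0.0320 tang -0.0200 z 0.0849 a 12.2 | F tool y -0.4 z 1.0 up -0.3 q6 -0.23
time_s: 7.9
tcp_pos: [0.5627, -0.1227, 0.2582]
eef_rot: [0.506, 0.494, 0.506, -0.494]
contact_force: [0.3, -0.3, 0.0]
gripper_width: -0.0002
t 7.90 px 283 232 pin z 0.0995 r 0.0331 ang 19.6 | flange z 0.0795 n15436 | tip r-dir(y) 0.0317 tang -0.0203 z 0.0848 a 19.7 | F tool y 0.3 z 0.3 up 0.0 q6 -0.36
```

View pics/m1.png

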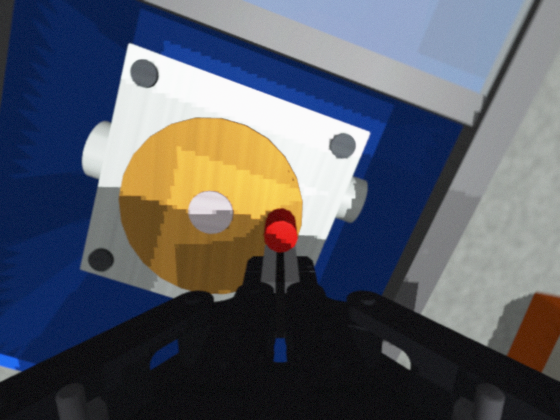

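```bash
python3 -m creep '[0,0.03,-0.056,-0.42,0,0,1, 0,0.03,-0.056,-0.42,0,0,1, 0,0.03,-0.056,-0.42,0,0,1]' >/dev/null; python3 m.py
python3 -m creep '[0,0.03,-0.056,-0.42,0,0,1, 0,0.03,-0.056,-0.42,0,0,1]'>/dev/null; python3 m.py
```

```text
t 8.20 px 286 231 pin z 0.0996 r 0.0339 ang 27.8 | flange z 0.0795 n14803 | tip r-dir(y) 0.0314 tang -0.0203 z 0.0848 a 27.2 | F tool y 0.6 z 0.9 up 0.1 q6 -0.48
t 8.42 px 288 231 pin z 0.0996 r 0.0345 ang 32.9 | flange z 0.0796 n14404 | tip r-dir(y) 0.0311 tang -0.0203 z 0.0848 a 32.2 | F tool y -0.1 z 0.7 up 0.1 q6 -0.56
```

```bash
python3 -m creep '[0,0.03,-0.056,-0.42,0,0,1, 0,0.03,-0.056,-0.42,0,0,1, 0,0.03,-0.056,-0.42,0,0,1]' ; python3 m.py
```

```text
time_s: 8.72
tcp_pos: [0.5665, -0.1107, 0.2581]
eef_rot: [0.584, 0.399, 0.584, -0.399]
contact_force: [0.8, 0.1, -0.7]
gripper_width: -0.0
t 8.72 px 291 230 pin z 0.0996 r 0.0352 ang 40.9 | flange z 0.0796 n13793 | tip r-dir(y) 0.0308 tang -0.0202 z 0.0847 a 39.7 | F tool y 0.8 z 0.2 up -0.7 q6 -0.69
```

```bash
python3 -m creep '[0,0.07,-0.056,-0.42,0,0,1, 0,0.07,-0.056,-0.42,0,0,1, 0,0.07,-0.056,-0.42,0,0,1]' >/dev/null; python3 m.py
```

```text
t 9.02 px 285 226 pin z 0.0995 r 0.0354 ang 51.2 | flange z 0.0796 n13128 | tip r-dir(y) 0.0334 tang -0.0202 z 0.0847 a 47.2 | F tool y -0.5 z -0.2 up 0.3 q6 -0.81
```

```bash
python3 -m creep '[0,0.06,-0.056,-0.42,0,0,1, 0,0.06,-0.056,-0.42,0,0,1, 0,0.06,-0.056,-0.42,0,0,1]' >/dev/null; python3 m.py
```

```text
t 9.32 px 271 225 pin z 0.0996 r 0.0320 ang 59.2 | flange z 0.0796 n12552 | tip r-dir(y) 0.0352 tang -0.0206 z 0.0846 a 54.8 | F tool y -0.0 z 0.0 up 0.4 q6 -0.93
```

```bash
python3 -m creep '[0,0.04,-0.056,-0.42,0,0,1, 0,0.04,-0.056,-0.42,0,0,1, 0,0.04,-0.056,-0.42,0,0,1]' >/dev/null; python3 m.py
```

```text
t 9.62 px 272 226 pin z 0.0994 r 0.0324 ang 65.0 | flange z 0.0796 n12088 | tip r-dir(y) 0.0355 tang -0.0211 z 0.0846 a 62.3 | F tool y 0.9 z 0.6 up 1.6 q6 -1.05
```

```bash
python3 -m creep '[0,0.035,-0.056,-0.42,0,0,1, 0,0.035,-0.056,-0.42,0,0,1, 0,0.035,-0.056,-0.42,0,0,1]' >/dev/null; python3 m.py m2.png
```

```text
t 9.92 px 272 227 pin z 0.0995 r 0.0326 ang 71.0 | flange z 0.0796 n18977 | tip r-dir(y) 0.0354 tang -0.0217 z 0.0846 a 69.9 | F tool y 0.0 z -0.2 up 0.3 q6 -1.17
```

View pics/m2.png

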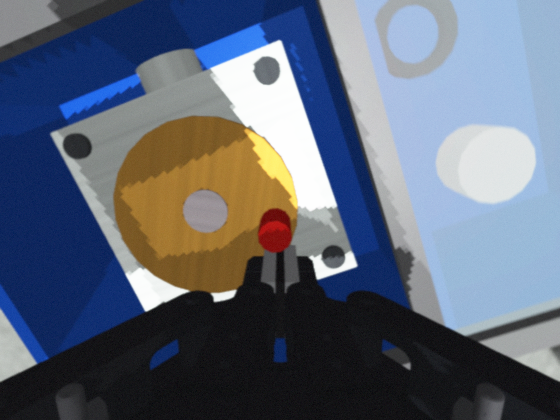

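```bash
sed -i 's/>150)&(q\[...,1\]<60)&(q\[...,2\]<60)/>90)\&(q[...,1]<45)\&(q[...,2]<45)/' m.py; python3 -m creep '[0,0.02,-0.058,-0.42,0,0,1, 0,0.02,-0.058,-0.42,0,0,1, 0,0.02,-0.058,-0.42,0,0,1]' >/dev/null; python3 m.py
```

```text
t 10.22 px 277 230 pin z 0.0986 r 0.0331 ang 74.6 | flange z 0.0796 n21524 | tip r-dir(y) 0.0342 tang -0.0221 z 0.0847 a 77.4 | F tool y 0.2 z 0.0 up 0.2 q6 -1.30
```

```bash
python3 -m creep '[0,0.025,-0.058,-0.42,0,0,1, 0,0.025,-0.058,-0.42,0,0,1, 0,0.025,-0.058,-0.42,0,0,1]' >/dev/null; python3 m.py
```

```text
t 10.52 px 279 230 pin z 0.0985 r 0.0332 ang 81.9 | flange z 0.0794 n21547 | tip r-dir(y) 0.0333 tang -0.0223 z 0.0847 a 85.0 | F tool y 0.3 z 0.4 up 0.1 q6 -1.43
```

```bash
python3 -m creep '[0,0.025,-0.058,-0.42,0,0,1, 0,0.025,-0.058,-0.42,0,0,1, 0,0.025,-0.058,-0.42,0,0,1]' >/dev/null; python3 m.py
```

```text
t 10.82 px 282 230 pin z 0.0984 r 0.0334 ang 89.3 | flange z 0.0794 n21569 | tip r-dir(y) 0.0323 tang -0.0223 z 0.0846 a 92.5 | F tool y 0.7 z 0.6 up 0.6 q6 -1.56
```

```bash
python3 -m creep '[0,0.025,-0.058,-0.42,0,0,1, 0,0.025,-0.058,-0.42,0,0,1, 0,0.025,-0.058,-0.42,0,0,1]' >/dev/null; python3 m.py m3.png
```

```text
t 11.12 px 284 230 pin z 0.0983 r 0.0332 ang 96.8 | flange z 0.0789 n21622 | tip r-dir(y) 0.0314 tang -0.0223 z 0.0847 a 100.1 | F tool y 0.5 z 1.6 up 0.1 q6 -1.68
```

```bash
python3 -m creep '[0,0.035,-0.056,-0.42,0,0,1, 0,0.035,-0.056,-0.42,0,0,1, 0,0.035,-0.056,-0.42,0,0,1]' >/dev/null; python3 m.py
```

```text
t 11.42 px 284 231 pin z 0.0986 r 0.0327 ang 103.5 | flange z 0.0785 n21591 | tip r-dir(y) 0.0309 tang -0.0228 z 0.0848 a 107.6 | F tool y -0.8 z 2.3 up -0.9 q6 -1.81
```

```bash
python3 -m creep '[0,0.035,-0.056,-0.42,0,0,1, 0,0.035,-0.056,-0.42,0,0,1, 0,0.035,-0.056,-0.42,0,0,1]' >/dev/null; python3 m.py m4.png
```

```text
t 11.72 px 285 227 pin z 0.0933 r 0.0335 ang 112.8 | flange z 0.0742 n19909 | tip r-dir(y) 0.0310 tang -0.0217 z 0.0845 a 115.2 | F tool y -1.0 z -0.5 up 0.6 q6 -1.94
```

The coupling has dropped: flange from 0.0795 to 0.0742, pin top from 0.0985 to 0.0933. Next I'll back off, rise, and centre over the flange.

```bash
python3 -m creep '[0,0,0.25,0,0,0,1, -0.6,0,0,0,0,0,1, -0.6,-0.2,0,0,0,0,1, 0,-0.6,0,0,0,0,1, 0,-0.44,-0.3,0,0,0,1, 0,0,-0.5,0,0,0,1, 0,0,-0.32,0,0,0,1, 0,0,0,0,0,0,1]' ; python3 m.py m5.png
```

```text
time_s: 12.43
tcp_pos: [0.5284, -0.1038, 0.2868]
eef_rot: [0.704, -0.042, 0.707, 0.043]
contact_force: [0.1, 0.3, 0.5]
gripper_width: -0.0005
t 12.43 px 338 245 pin z 0.0870 r 0.0310 ang 116.4 | flange z 0.0743 n10979 | tip r-dir(y) 0.0000 tang 0.0030 z 0.1134 a 115.2 | F tool y 0.2 z 0.2 up 0.5 q6 -2.01
```

View pics/m5.png

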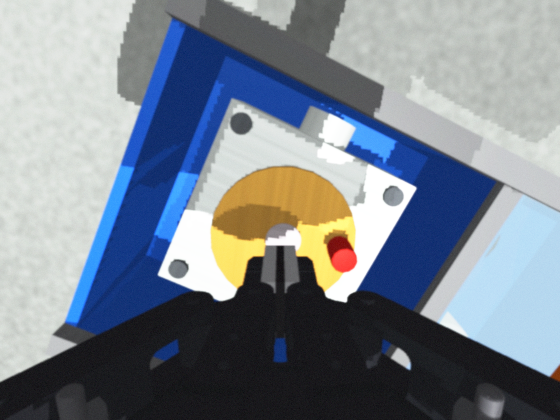

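```bash
python3 - <<'E'
from h import *
import cv2
st()
for n in('top','side'):
    p,d=r.camera(n)
    c=p[160:275,225:365] if n=='top' else p[180:290,235:335]
    cv2.imwrite(f'pics/{n}2.png',cv2.resize(c[:,:,::-1],None,fx=5,fy=5,interpolation=cv2.INTER_CUBIC))
E
```

```text
t 12.48 tip [ 0.5291 -0.1035  0.1138] case-rel-well [-0.0023 -0.0022  0.1138] F [-0.0085  0.0784  0.3893] Fcase [-0.0328  0.0718] w -0.0001 q6 -2.013
toolx [-0.0022  0.0008 -1.    ] y ang in case 115.24
```

View pics/side2.png

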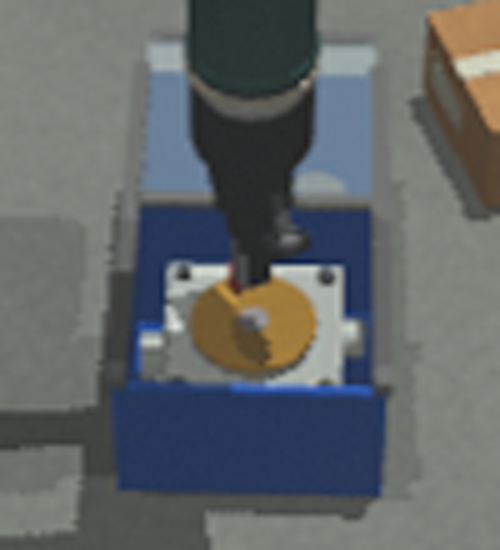

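```bash
python3 -m creep '[0.4,0.03,0.06,0,0,0,1, 0.5,0,0,0,0,0,1, 0.3,0,0,0,0,0,1, 0.15,0,0,0,0,0,1, 0.05,0,0,0,0,0,1, 0,0,0,0,0,0,1]' ; python3 -m creep '[0.04,0,0,0,0,0,1, 0.04,0,0,0,0,0,1]'; python3 m.py
```

```text
time_s: 13.08
tcp_pos: [0.5322, -0.1021, 0.2524]
eef_rot: [0.705, -0.043, 0.706, 0.044]
contact_force: [0.4, -0.0, 0.3]
gripper_width: -0.0
time_s: 13.25
tcp_pos: [0.5325, -0.1023, 0.2513]
eef_rot: [0.706, -0.043, 0.705, 0.043]
contact_force: [-0.2, -0.0, -1.8]
gripper_width: -0.0003
t 13.25 px 353 273 pin z 0.0923 r 0.0313 ang 115.3 | flange z 0.0743 n14842 | tip r-dir(y) 0.0006 tang -0.0022 z 0.0779 a 115.4 | F tool y 0.0 z -0.2 up -1.8 q6 -2.01
```

```bash
python3 -m creep '[0.04,0,0,0,0,0,1, 0.04,0,0,0,0,0,1, 0.02,0,0,0,0,0,1]'; python3 -m creep '[0.02,0,0,0,0,0,1, 0.02,0,0,0,0,0,1]'; python3 m.py
```

```text
time_s: 13.55
tcp_pos: [0.5322, -0.1023, 0.2485]
eef_rot: [0.706, -0.043, 0.706, 0.043]
contact_force: [0.9, 0.5, 0.4]
gripper_width: -0.0002
time_s: 13.72
tcp_pos: [0.5322, -0.1023, 0.2475]
eef_rot: [0.706, -0.043, 0.706, 0.043]
contact_force: [-0.5, 0.2, -0.6]
gripper_width: 0.0001
t 13.72 px 355 276 pin z 0.0917 r 0.0313 ang 116.0 | flange z 0.0743 n15024 | tip r-dir(y) 0.0008 tang -0.0017 z 0.0741 a 115.4 | F tool y 0.3 z -0.4 up -0.6 q6 -2.01
```

```bash
for i in 1; do :; done; python3 -m creep '[0.015,0,0,0,0,0,1, 0.015,0,0,0,0,0,1]'|grep -E 'pos|force'; python3 -m creep '[0.015,0,0,0,0,0,1, 0.015,0,0,0,0,0,1]'|grep -E 'pos|force'
```

```text
tcp_pos: [0.5322, -0.1023, 0.2467]
contact_force: [-0.1, 0.1, -0.7]
tcp_pos: [0.5323, -0.1023, 0.246]
contact_force: [-0.1, 0.2, 2.2]
```

```bash
python3 -m creep '[0.015,0,0,0,0,0,1, 0.015,0,0,0,0,0,1]'|grep -E 'pos|force';  python3 m.py
```

```text
tcp_pos: [0.5323, -0.1023, 0.2455]
contact_force: [-0.7, -0.2, 4.7]
t 14.27 px 355 277 pin z 0.0905 r 0.0312 ang 115.8 | flange z 0.0737 n15169 | tip r-dir(y) 0.0007 tang -0.0019 z 0.0721 a 115.4 | F tool y -0.1 z -0.7 up 4.7 q6 -2.01
```

```bash
python3 -m creep '[0.015,0,0,0,0,0,1, 0,0,0,0,0,0,1, 0,0,0,0,0,0,1]'|grep -E 'pos|force';  python3 -m creep '[0.015,0,0,0,0,0,1, 0,0,0,0,0,0,1]'|grep -E 'pos|force'
```

```text
tcp_pos: [0.5323, -0.1023, 0.2449]
contact_force: [-0.3, 0.8, 4.4]
tcp_pos: [0.5322, -0.1023, 0.2445]
contact_force: [0.1, 0.3, 4.3]
```

```bash
python3 -m creep '[0.01,0,0,0,0,0,1, 0.01,0,0,0,0,0,1, 0.01,0,0,0,0,0,1, 0.01,0,0,0,0,0,1]'|grep -E 'pos|force';  python3 m.py
```

```text
tcp_pos: [0.5323, -0.1023, 0.2435]
contact_force: [0.5, -0.7, 4.5]
t 15.07 px 355 277 pin z 0.0887 r 0.0312 ang 116.2 | flange z 0.0716 n15167 | tip r-dir(y) 0.0007 tang -0.0018 z 0.0701 a 115.4 | F tool y -0.8 z 0.4 up 4.5 q6 -2.01
```

```bash
python3 -m creep '[0.01,0,0,0,0,0,1, 0.01,0,0,0,0,0,1, 0.01,0,0,0,0,0,1, 0.01,0,0,0,0,0,1]'|grep -E 'pos|force';  python3 m.py
```

```text
tcp_pos: [0.5322, -0.1023, 0.2425]
contact_force: [0.5, 0.4, 3.2]
t 15.45 px 355 277 pin z 0.0875 r 0.0313 ang 116.1 | flange z 0.0707 n15167 | tip r-dir(y) 0.0007 tang -0.0018 z 0.0691 a 115.4 | F tool y 0.3 z 0.6 up 3.2 q6 -2.01
```

```bash
python3 -m creep '[0.012,0,0,0,0,0,1, 0.012,0,0,0,0,0,1, 0.012,0,0,0,0,0,1, 0.01,0,0,0,0,0,1]'|grep -E 'pos|force';  python3 m.py
```

```text
tcp_pos: [0.5322, -0.1023, 0.2413]
contact_force: [-0.3, 0.5, 4.5]
t 15.83 px 355 277 pin z 0.0863 r 0.0313 ang 116.2 | flange z 0.0694 n15169 | tip r-dir(y) 0.0007 tang -0.0017 z 0.0679 a 115.4 | F tool y 0.5 z -0.3 up 4.5 q6 -2.01
```

```bash
python3 -m creep '[0.01,0,0,0,0,0,1, 0.01,0,0,0,0,0,1, 0.01,0,0,0,0,0,1]'|grep -E 'pos|force';  python3 m.py
```

```text
tcp_pos: [0.5322, -0.1023, 0.2405]
contact_force: [-0.3, 0.8, 4.3]
t 16.13 px 355 277 pin z 0.0857 r 0.0313 ang 116.3 | flange z 0.0687 n15173 | tip r-dir(y) 0.0008 tang -0.0017 z 0.0671 a 115.4 | F tool y 0.8 z -0.2 up 4.3 q6 -2.01
```

```bash
python3 -m creep '[0.01,0,0,0,0,0,1, 0.01,0,0,0,0,0,1]'|grep -E 'pos|force';  python3 m.py
```

```text
tcp_pos: [0.5322, -0.1023, 0.2404]
contact_force: [-1.7, 0.8, 10.8]
t 16.35 px 355 277 pin z 0.0857 r 0.0312 ang 116.4 | flange z 0.0686 n15165 | tip r-dir(y) 0.0007 tang -0.0017 z 0.0670 a 115.4 | F tool y 1.0 z -1.6 up 10.8 q6 -2.01
```

```bash
python3 -m creep '[-0.1,0,0,0,0,0,1, -0.4,0,0,0,0,0,1, -0.9,0,0,0,0,0,1, -0.9,0,0,0,0,0,1, -0.9,0,0,0,0,0,1, -0.9,0,0,0,0,0,1, 0,0,0,0,0,0,1]'|grep -E 'pos|force';  python3 m.py m6.png
```

```text
tcp_pos: [0.5336, -0.1026, 0.3472]
contact_force: [0.6, -0.2, -0.2]
t 16.98 px 324 200 pin z 0.0815 r 0.0309 ang 116.5 | flange z 0.0688 n9900 | tip r-dir(y) -0.0006 tang -0.0049 z 0.1738 a 115.4 | F tool y -0.3 z 0.6 up -0.2 q6 -2.01
```

```bash
python3 -m creep '[0,0,0,0.96,0,0,1, 0,0,0,0.96,0,0,1, 0,0,0,0.96,0,0,1, 0,0,0,0.96,0,0,1, 0,0,0,0.96,0,0,1, 0,0,0,0.96,0,0,1, 0,0,0,0.96,0,0,1, 0,0,0,0.96,0,0,1, 0,0,0,0.96,0,0,1, 0,0,0,0.96,0,0,1]' >/dev/null
python3 -m creep '[0,0,0,0.96,0,0,1, 0,0,0,0.96,0,0,1, 0,0,0,0.96,0,0,1, 0,0,0,0.96,0,0,1, 0,0,0,0.96,0,0,1, 0,0,0,0.96,0,0,1, 0,0,0,0.96,0,0,1, 0,0,0,0.96,0,0,1, 0,0,0,0.96,0,0,1, 0,0,0,0.6,0,0,1]'
python3 m.py m7.png; python3 -c "
from h import *
to(0,.188,.18,0)"
```

```text
time_s: 18.7
tcp_pos: [0.5315, -0.1021, 0.3414]
eef_rot: [-0.423, -0.565, -0.425, 0.566]
contact_force: [-0.4, -0.8, 0.2]
gripper_width: -0.0001
t 18.70 px 547 238 pin z 0.0275 r 0.2391 ang -7.6 | flange z 0.0688 n8305 | tip r-dir(y) -0.0001 tang 0.0014 z 0.1680 a 2.0 | F tool y -0.1 z 0.9 up 0.2 q6 -0.03
t 18.75 tip [ 0.5311 -0.1019  0.168 ] case-rel-well [-0.0009 -0.0001  0.168 ] F [ 0.7993  0.8055 -0.2625] Fcase [0.5053 1.016 ] w -0.0002 q6 -0.031
toolx [-0.0025  0.0009 -1.    ] y ang in case 1.92
shift mm (tool xyz): [ -11.9702    7.1742 -187.9661] in units [-0.4788  0.287  -7.5186]
tcp shift units (tool now): [-0.4788  0.2685 -7.52  ] rot units [ 0.3193 -0.0015  0.0254]
```

View pics/m6.png

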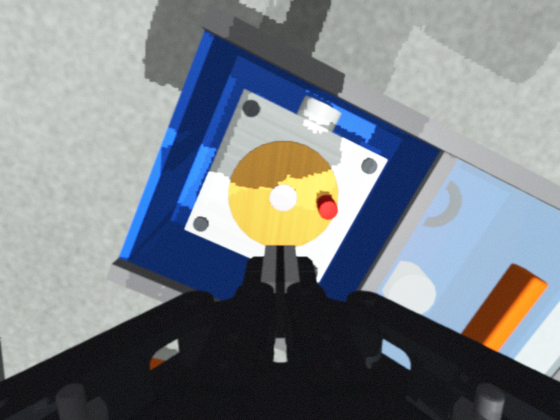

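View pics/m7.png

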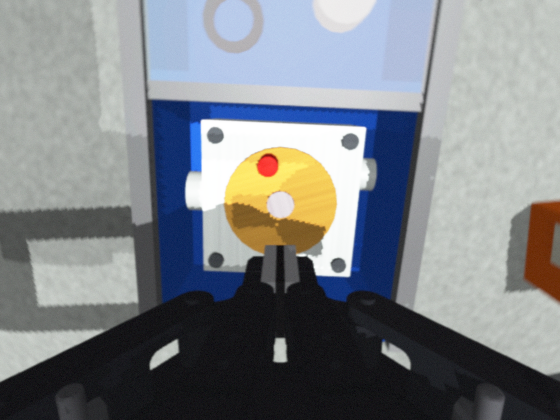

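```bash
python3 - <<'E'
from h import *
s=r.observe(); p,d=r.camera('wrist')
def z(u,v):
    L=[]
    for du in range(-3,4):
        for dv in range(-3,4):
            o,dr=ray('wrist',u+du,v+dv,s); L.append((o+dr*d[v+dv,u+du])[2])
    return np.mean(L)
print('flange',[round(z(*a),4) for a in((235,205),(320,200),(280,160),(250,230),(305,225))])
print('body',[round(z(*a),4) for a in((215,165),(345,165),(280,130),(215,230),(347,235))])
E
```

```text
flange [np.float64(0.0735), np.float64(0.0736), np.float64(0.069), np.float64(0.0737), np.float64(0.0687)]
body [np.float64(0.0637), np.float64(0.0635), np.float64(0.0636), np.float64(0.0636), np.float64(0.0637)]
```

Some flange points read 0.0736 and others 0.069, so I'll map the heights.

```bash
python3 - <<'E'
from h import *
import cv2
s=r.observe(); p,d=r.camera('wrist')
c=r.camera_params('wrist')
u,v=np.meshgrid(np.arange(560),np.arange(420))
D=np.stack([(u-c['cx'])/c['fx'],(v-c['cy'])/c['fy'],np.ones(u.shape)],-1)*d[...,None]
T=c['T_tool_cam'];M=Rq(s['eef_rot']);W=(D@T[:3,:3].T+T[:3,3])@M.T+np.array(s['tcp_pos'])
z=W[...,2]; g=np.clip((z-.055)/.04*255,0,255).astype(np.uint8)
cv2.imwrite('pics/z1.png',cv2.resize(cv2.applyColorMap(g,cv2.COLORMAP_JET)[100:300,170:390],None,fx=3,fy=3,interpolation=cv2.INTER_NEAREST))
cv2.imwrite('pics/z1c.png',cv2.resize(p[100:300,170:390,::-1],None,fx=3,fy=3,interpolation=cv2.INTER_CUBIC))
for vv in (150,160,170,180,190,205,220,230): print(vv,(z[vv,215:350:7]*1e4).round().astype(int))
E
```

```text
150 [625 640 634 643 633 641 632 690 680 693 682 688 671 633 638 634 635 639
 650 628]
160 [630 646 624 636 675 681 688 887 877 679 691 686 685 687 683 639 633 637
 632 639]
170 [642 635 634 695 680 685 874 884 885 687 698 691 691 689 690 682 622 638
 640 637]
180 [639 644 697 679 692 688 686 683 687 696 682 688 697 693 697 689 668 635
 644 625]
190 [632 635 684 686 682 695 696 688 683 685 694 687 683 690 676 691 685 697
 634 635]
205 [628 631 695 677 680 684 688 691 700 699 699 698 690 684 687 697 686 680
 641 637]
220 [624 646 696 700 702 687 684 686 688 682 679 689 681 687 685 676 686 629
 644 632]
230 [633 645 628 696 693 699 675 695 696 680 691 695 679 676 687 693 682 635
 638 642]
```

View pics/z1.png

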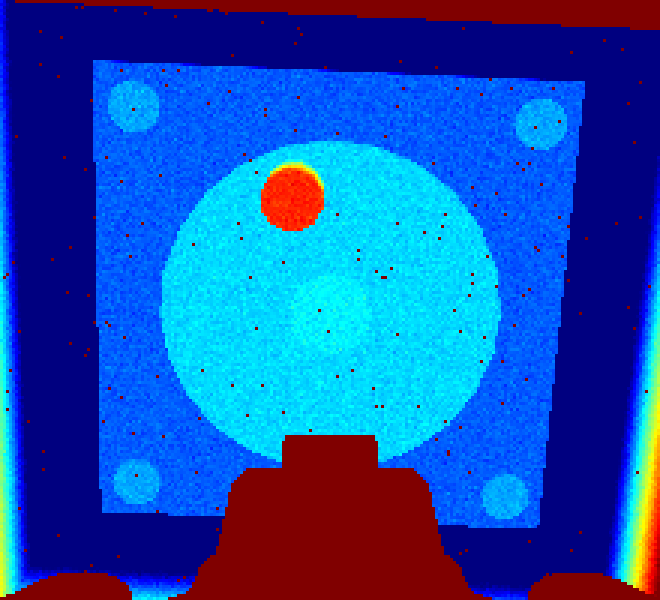

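View pics/z1c.png

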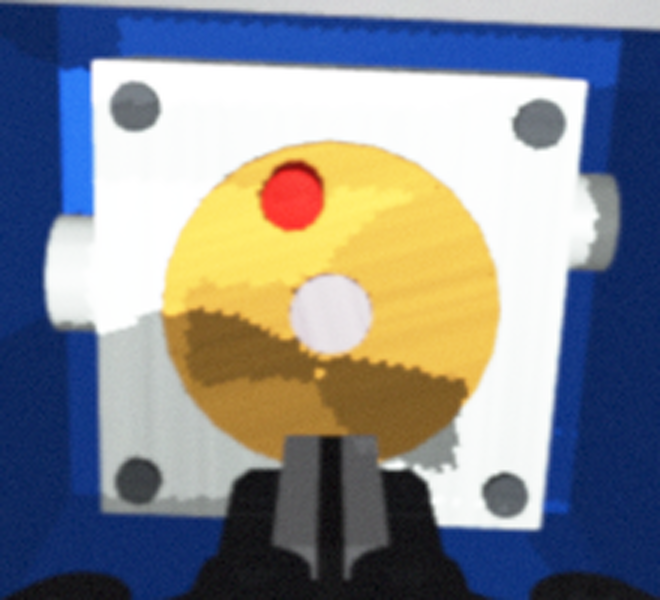

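The scattered high points were only depth outliers; the flange is uniform. I'll take a median check of flange against body and then go to the far side of the rib.

```bash
python3 - <<'E'
from h import *
s=r.observe(); p,d=r.camera('wrist')
c=r.camera_params('wrist')
u,v=np.meshgrid(np.arange(560),np.arange(420))
D=np.stack([(u-c['cx'])/c['fx'],(v-c['cy'])/c['fy'],np.ones(u.shape)],-1)*d[...,None]
T=c['T_tool_cam'];M=Rq(s['eef_rot']);W=(D@T[:3,:3].T+T[:3,3])@M.T+np.array(s['tcp_pos']);z=W[...,2]
f=lambda a,b,e,g:np.median(z[a:b,e:g])
print('flange top/left/right/bot',f(150,153,275,300),f(195,215,228,240),f(190,210,315,330),f(225,235,245,262))
print('body',f(125,140,240,320),f(150,250,207,217),f(160,240,345,352))
E
python3 -m creep '[-0.5,0.05,-0.5,0.15,0,0,1, 0,0.05,-0.9,0.15,0,0,1, 0,0,-0.9,0,0,0,1, 0,0,-0.9,0,0,0,1, 0,0,-0.9,0,0,0,1, 0,0,-0.9,0,0,0,1, 0,0,-0.9,0,0,0,1, 0,0,-0.9,0,0,0,1, 0,0,-0.7,0,0,0,1, 0,0,0,0,0,0,1]'
python3 -c "
from h import *
to(0,.188,.119,0)"
```

```text
flange top/left/right/bot 0.06871632327685612 0.06875829387837176 0.06867321838643006 0.06881170928359098
body 0.06368852830144936 0.06365889017460394 0.06370045502998059
time_s: 19.73
tcp_pos: [0.5918, 0.0785, 0.3548]
eef_rot: [0.417, 0.571, 0.418, -0.57]
contact_force: [0.3, 0.5, -0.2]
gripper_width: 0.0001
t 19.73 tip [0.5919 0.0788 0.1814] case-rel-well [-0.0001  0.1905  0.1814] F [ 0.2829  0.5008 -0.1641] Fcase [0.111  0.5644] w 0.0001 q6 0.322
toolx [ 0.0004  0.0015 -1.    ] y ang in case 0.77
shift mm (tool xyz): [62.3538  0.0302  2.6235] in units [2.4942 0.0012 0.1049]
tcp shift units (tool now): [2.4942 0.0004 0.0944] rot units [ 0.1276 -0.0145  0.0012]
```

```bash
python3 -m creep '[0.6,0,0,0.1,0,0,1, 0.8,0,0,0,0,0,1, 0.6,0,0,0,0,0,1, 0.35,0,0,0,0,0,1, 0.13,0,0,0,0,0,1, 0,0,0,0,0,0,1]'
python3 -m creep '[0,0,0.25,0,0,0,1, 0,0,0.25,0,0,0,1, 0,0,0.3,0,0,0,1, 0,0,0.35,0,0,0,1]'
python3 -c "
from h import *
st()"
```

```text
time_s: 20.23
tcp_pos: [0.5908, 0.0754, 0.2923]
eef_rot: [-0.413, -0.573, -0.414, 0.574]
contact_force: [-0.1, -0.4, 0.4]
gripper_width: 0.0002
time_s: 20.57
tcp_pos: [0.5825, 0.0481, 0.294]
eef_rot: [0.414, 0.574, 0.413, -0.573]
contact_force: [1.0, 2.9, 0.5]
gripper_width: -0.0003
t 20.57 tip [0.5829 0.0482 0.1206] case-rel-well [0.001  0.1587 0.1206] F [1.0144 2.8796 0.5454] Fcase [0.057  3.0526] w -0.0003 q6 0.285
toolx [ 0.0024  0.001  -1.    ] y ang in case -0.08
```

Now pushing at about 3 N; 142 mm to go.

```bash
python3 -m creep '[0,0,0.45,0,0,0,1, 0,0,0.5,0,0,0,1, 0,0,0.5,0,0,0,1, 0,0,0.5,0,0,0,1, 0,0,0.5,0,0,0,1, 0,0,0.5,0,0,0,1, 0,0,0.5,0,0,0,1, 0,0,0.5,0,0,0,1, 0,0,0.45,0,0,0,1, 0,0,0.35,0,0,0,1]'
python3 -c "
from h import *
st()"
```

```text
time_s: 21.4
tcp_pos: [0.5442, -0.0656, 0.293]
eef_rot: [-0.413, -0.574, -0.413, 0.574]
contact_force: [2.3, 2.6, 2.2]
gripper_width: 0.0003
t 21.4 tip [ 0.5441 -0.0656  0.1196] case-rel-well [0.     0.0385 0.1196] F [2.3166 2.6091 2.2083] Fcase [1.3783 3.2053] w 0.0003 q6 0.076
toolx [-0.0002 -0.0001 -1.    ] y ang in case -0.1
```

```bash
python3 -m creep '[0,0,0.2,0,0,0,1, 0,0,0.2,0,0,0,1, 0,0,0.2,0,0,0,1, 0,0,0.1,0,0,0,1]' | grep -E 'pos|force'
python3 -m creep '[0,0,0.06,0,0,0,1, 0,0,0.05,0,0,0,1]'| grep -E 'pos|force'
python3 -c "
from h import *
st()"
```

```text
tcp_pos: [0.5389, -0.0812, 0.293]
contact_force: [1.5, 2.1, 0.6]
tcp_pos: [0.5382, -0.0833, 0.293]
contact_force: [2.6, 2.9, -0.4]
t 21.9 tip [ 0.5381 -0.0833  0.1196] case-rel-well [-0.0001  0.0198  0.1196] F [ 2.641   2.949  -0.4338] Fcase [1.5793 3.6301] w -0.0002 q6 0.04
toolx [-0.0003  0.0002 -1.    ] y ang in case -0.06
```

```bash
python3 -m creep '[0,0,0.04,0,0,0,1, 0,0,0.04,0,0,0,1]' | grep -E 'pos|force'
python3 -m creep '[0,0,0.04,0,0,0,1, 0,0,0.04,0,0,0,1]'| grep -E 'pos|force'
python3 -c "
from h import *
st()"
```

```text
tcp_pos: [0.5376, -0.0851, 0.293]
contact_force: [1.5, 1.3, -0.7]
tcp_pos: [0.5371, -0.0864, 0.293]
contact_force: [4.6, 9.2, -0.1]
t 22.23 tip [ 0.5372 -0.0861  0.1196] case-rel-well [-0.0001  0.0169  0.1196] F [ 4.5595  9.2359 -0.0625] Fcase [ 1.4227 10.2013] w -0.0001 q6 0.033
toolx [ 0.0005  0.0021 -1.    ] y ang in case -0.1
```

```bash
python3 -m creep '[0,0,0.05,0,0,0,1, 0,0,0,0,0,0,1, 0,0,0,0,0,0,1]' | grep -E 'pos|force'
python3 -m creep '[0,0,-0.15,0,0,0,1, 0,0,-0.4,0,0,0,1, -0.8,0,-0.2,0,0,0,1, -0.9,0,0,0,0,0,1, -0.9,0,0,0,0,0,1, -0.9,0,0.5,0,0,0,1, -0.9,0,0.9,0,0,0,1, -0.5,0,0.9,0,0,0,1, 0,0,0.9,0,0,0,1, 0,0,0,0,0,0,1]'
python3 - <<'E'
from h import *
import cv2
st()
p,d=r.camera('wrist');cv2.imwrite('pics/w9.png',p[:,:,::-1])
E
```

```text
tcp_pos: [0.537, -0.0868, 0.293]
contact_force: [5.6, 11.2, -0.7]
time_s: 23.32
tcp_pos: [0.5165, -0.1491, 0.4166]
eef_rot: [-0.414, -0.573, -0.412, 0.574]
contact_force: [-0.7, -0.8, -0.8]
gripper_width: -0.0003
t 23.32 tip [ 0.5165 -0.1497  0.2432] case-rel-well [ 0.0003 -0.05    0.2432] F [-0.6697 -0.8244 -0.8307] Fcase [-0.3764 -0.9932] w -0.0003 q6 -0.085
toolx [ 0.0003 -0.0033 -1.    ] y ang in case -0.17
```

View pics/w9.png

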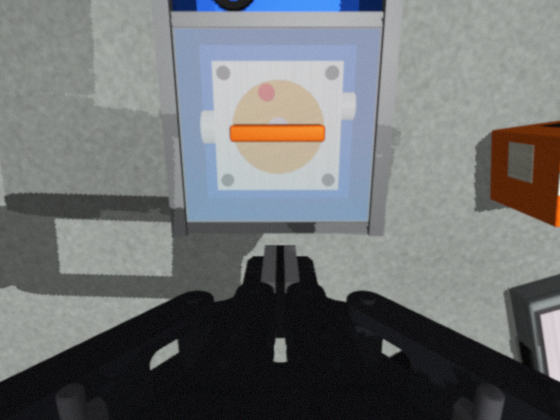

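The wrist view shows the cover fully shut, with its end bar flush with the end wall at row 228 and the pin seen through it at (266,92). One last look from the top and side cameras before handing in.

```bash
python3 - <<'E'
from h import *
import cv2
s=r.observe();k=atz('wrist',277,131,.131,s)-well;print('rib',k@ex,k@ey)
p,d=r.camera('side');cv2.imwrite('pics/side9.png',p[:,:,::-1])
p,d=r.camera('top');cv2.imwrite('pics/top9.png',p[:,:,::-1])
a=cv2.imread('pics/top0.png');b=p[:,:,::-1]
e=cv2.absdiff(a,b).max(2);m=(e>40)
for n,(x0,x1,y0,y1) in dict(brown=(215,275,105,160),orange=(335,378,110,160),green=(65,125,195,260),can=(415,465,180,220),wrench=(95,145,270,340),acc=(235,275,170,240)).items(): print(n,m[y0:y1,x0:x1].sum())
E
```

```text
rib -0.0022516610641877925 0.0040012721924042195
brown 0
orange 140
green 0
can 425
wrench 0
acc 97
```

View pics/top9.png

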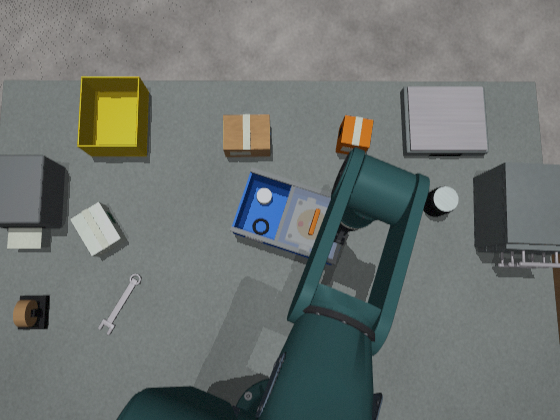

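View pics/side9.png

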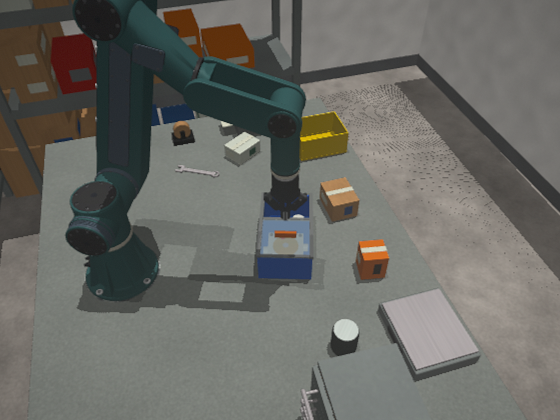

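```bash
python3 -c "
from plant import r
print(r.observe()['time_s']); print(r.hand_in())"
```

```text
23.4667
the job is handed in; nothing more can be done
None
```

The coupling is seated flat in its slot, the cover is slid back shut, and I handed the job in at 23.5 s of the 61 s allowed.

- **Opening:** I pushed the cover by its rib to its back stop, which showed as a steady 20 N.
- **Turning:** I turned the coupling by its pin, counter-clockwise about 107°, with only 1–2 N of push. It then dropped about 5 mm into its slot.
- **Seating:** I pressed it down at about 3–5 N until it bottomed. The last reading was 10.8 N, a little above the 3 to 8 N you gave, and I lifted off at once. Before I shut the cover, the flange stood 5.05 mm above the pump body all round, against its 5 mm thickness, so it lies flat.
- **Closing:** I pushed the cover shut until it hit its stop at about 12 N.

**Checks that disagreed:**
- **Rib position:** The last camera reading put the rib 4 mm from the well's centre. The stop force, the end bar flush with the case wall and the 155 mm finger travel between the two stops all say the cover is fully shut. I think the 4 mm is pixel reading and calibration error.
- **Bystanders:** Comparing the first and last top pictures showed no change around the brown carton, the green-banded carton or the wrench. The comparison flagged differences around the orange carton, the can and the accessory bay. I put these down to the arm now in view, its shadow, and the shut cover, because all of these items look to be where they were.

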